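# Press a seed canister's cap home on the cam press and hold it at full lift

## Robot

A 6-joint arm with a two-finger parallel gripper is mounted at the origin on the work surface. World frame = base frame: x ahead of the robot, y to its left, z up, the work surface at z = 0. Lengths are in m, angles in rad, forces in N, time in s.
With the tool pointing down it reaches from about 0.3 to 0.95 m from the base axis. Payload 3.1 kg.
Tool frame: the origin (TCP) lies midway between the tips of the shut fingers; the grasp point (between the pads) lies 19 mm behind it (env.pinch_z is the distance from the TCP to the grasp point, in m); y points along the fingers, x is the direction in which the jaws open and shut, and the axes are right-handed (so a half turn about y gives the same grasp; the last joint's range is limited). The gripper opens to 85 mm and grips with 20 to 120 N. Pads are 22 mm wide; open, the fingers measure 114 mm over their backs; the gripper's body (76 mm by 85 mm) begins 54 mm behind the grasp point. The pads swing forward as they close: fully open they stand 13 mm farther back than shut.
Start: joints at [-1.409, 0.308, 1.634, -0, 1.2, -0.07], TCP at [0.144, -0.608, 0.231] pointing down, gripper open.
Joint ranges: [-3.06, 3.06], [-0.79, 1.96], [0.05, 2.63], [-1.19, 4.34], [0.05, 2.64], [-2.94, 2.94]. Speed limits (rad/s): [2.79, 2.79, 3.14, 3.14, 3.14, 3.14].

## Interface

Orientations are given as a unit quaternion [w, x, y, z].
In Python, from rig import env gives the robot as it stands.
- The arm moves only by the tool play_rows, never from a script. Its argument "steps" is one flat list of numbers, 6 for each row, row after row: the shift along the world's x, y, z in mm, then the turn, a rotation vector about the world's x, y, z in rad. A call has 1 to 12 rows; each row is the pose to reach, as a shift and turn from the pose commanded when the call began; what a row does not reach only later rows make up. A row lasts 1/12 s, in which the tool goes at most 41.7 mm and 7.16 degrees, less where a joint would pass 70% of its speed; a pose out of reach is approached as far as the arm can. A call with a gripper value outside its range is refused whole. "gripper" is the closure, from 0 (fully open) to 1 (shut), set as the call begins (left out, the last holds). The fingers move at their own pace and stop on an object; "force" is the grip in N (left out, the last holds). Time passes only in rows, so rows that repeat a pose let the fingers close. It gives the time, the measured TCP pose, the force and the opening at its end, in the units of the state.
- env.read_state(): the state, without advancing time (a new reading comes with each control period).
- env.snapshot(name): name is "scene" or "top" or "wrist"; returns (picture, depth): 420x560x3 uint8, red, green, blue; 420x560 float32, m along the optical axis (not along the pixel's ray), 0 where there is no reading.
- env.get_calibration(name): a dict with "intrinsics" (3x3 intrinsics, pixels), "cam_to_world" (4x4, takes a point from camera to world coordinates). Camera axes: x right, y down, z forward; pixel columns grow to the right and rows downward; lengths in m; the calibration is good to about 2 mm. A picture is of the moment at which its call begins: read the wrist's pose just before it. get_calibration takes no time and is no camera call; for the wrist camera it gives the pose at the moment of the call.
- env.hand_in(): hands the job in, once; it reports no verdict.
The state is a dict: "clock": time; "joints": joint angles; "dq": joint speeds; "joint_efforts": joint torques, N m; "position": TCP position; "ee_rot": TCP orientation; "wrist_force": force on the tool from outside, world axes, zero at the start; "ft_torque": the same for the moment, N m; "opening": opening from 0.0 (shut) to 1.0 (fully open).
Only numpy, scipy, OpenCV 4.12 (cv2) and the standard library are available. Lean on these libraries where they do the work, as an engineer would, in place of code of your own. Each camera call takes 0.05 s, during which the arm holds its last target. There are 200 camera calls.

## Task

Of the three look-alike seed canisters in the grey rack, take the mid-length one, the only one that fits the cam press, lay it in the V cradle between backstop and ram and let go of it. Then take the lever by its black grip, swing it up to the cam's highest lift (lever standing straight up), which drives the blue cap fully home, and finish while still gripping it there: the lever is sprung and falls back, so the program ends holding it. Leave the other two canisters in the rack and everything else on the bench undisturbed.

Things in the scene. Friction and masses are not known exactly. Their poses are not given: they have to be found in the camera images.
- press: Cam press, fixed: base plate 110 x 290 mm, blue blocks on one level press axis 100 mm above the bench. Origin on the bench under the cradle's middle. y axis = press axis: steel backstop face at y +39 mm, ram from -y, its orange face at -39 mm with the lever down (opening 78 mm); cam and lever lie beyond. -x faces the robot. Blocks reach 120 mm, eccentric 140 mm above the bench.
- cradle (a point): Middle of the opening on the press axis, 100 mm above the bench, axes as the press. A canister in the cradle has its axis through this point along y. The cradle is a 90 degree steel V block 50 mm long, only 32 mm wide, touching the lower flanks; the base plate's top is 20 mm above the bench, so fingers can go down beside it.
- canister_mid: Right canister: aluminium cylinder 36 mm in diameter, 72 mm long with its blue push-in cap standing 4 mm proud, about 180 g, lying level in the rack, axis 58 mm above the bench. Origin on its axis, mid-length; y along the cylinder, cap at -y (barrel from -26 to +36 mm, cap flange -36 to -30 mm). Either way round is right in the press.
- cap_mid (a joint): How far the cap of canister_mid has been pushed in: 0 standing 4 mm proud, 0.004 m fully home. It needs about 14 N along the canister's axis.
- canister_short: Look-alike, 60 mm long overall: too short, the ram does not reach it. Same frame and diameter. Must stay in the rack.
- canister_long: Look-alike, 84 mm long overall: too long for the opening. Same frame and diameter. Must stay in the rack.
- rack: Grey plastic rack fixed to the bench, base 262 x 100 x 10 mm, with three V grooves 85 mm apart along its x axis; a canister lies in each along the rack's y axis, any order. Each groove's V block is 32 mm wide and 40 mm long. Origin under its centre on the bench.
- cam_lever (a joint): Lever angle, rad: 0 at rest, pointing to the press's -y, 15 degrees below level; grows as it swings up. At 1.83 it is straight up, cam at highest lift (ram 13 mm forward); beyond, to the stop at 2.4, lift falls. The ram pushes the canister to the backstop, then the cap in; its face is sprung, 10 N per mm. 1 to 5 N at the grip moves it; its return spring throws it back if let go.
- pivot (a point): Point on the lever's level pivot axis (the press's x direction), 100 mm above the bench, 168 mm to -y of the cradle and 88 mm to the -x side of the press axis: the middle of the grip circles about it at 130 mm radius.
- cam_grip: The lever's black round grip, 22 mm in diameter, 84 mm long, along the press's x axis at the lever's end, towards the robot. It turns freely on its pin, so the fingers can keep their direction. Origin at its middle: 66 mm above the bench at rest, 230 mm with the lever up. The lever bar lies 44 to 52 mm from it on the +x side.
- ram_pad: Orange sprung pressure pad on the ram's end, 30 mm in diameter; it presses the canister against the backstop. Origin as the press's when the lever is down.
- petri: Clear petri dish with maize seeds, 90 mm across, 15 mm high, loose on the bench: leave alone.
- tweezers: Steel tweezers 135 mm long, lying on the bench: leave alone.
- wash_bottle: White wash bottle with red cap, 64 mm across, 185 mm high, at the back: leave alone.
- beaker: Glass beaker 68 mm across, 85 mm high, on the right: leave alone.
There are look-alikes about, which are no part of the job. Leave any purple look-alike of the canister_mid alone.

How it is judged:
By the outcome, as a careful person would: the job done as asked, in the order asked, and still so for the second after the job is handed in, while the arm keeps its last pose, push and grip.
It also fails if it takes over 64 s, if anything falls off the work surface, if the arm or the gripper's body presses on something with over 40 N, if the wrist force passes 120 N, or if a joint passes its speed limit or range.

## Working session

There is one attempt and no reset: what is moved stays moved. The work goes in short steps, Python scripts to look and compute and a tool call to move; the robot and the scene stay as the last step left them, time stands still between calls to the robot, and variables do not carry over. Pictures are saved under pics/ and viewed, about 8 in all and at most 12, crops included, and the job is handed in when it is done.

Besides the shell and the picture viewer there is one more tool, called after ">>>" as name(argument=value, ...), one argument or row to a line, values as JSON. play_rows: Moves the arm, as the interface text tells. Its arguments: {"type":"object","properties":{"steps":{"type":"array","items":{"type":"number"}},"gripper":{"type":"number"},"force":{"type":"number"}},"required":["steps"]}

```bash
ls; mkdir -p pics
cat > h.py <<'E'
import numpy as np, cv2
from rig import env
def snap(cam,name):
    c=env.get_calibration(cam); p,d=env.snapshot(cam)
    cv2.imwrite(f'pics/{name}.png',p[:,:,::-1]); np.savez(f'pics/{name}.npz',p=p,d=d,K=c['intrinsics'],T=c['cam_to_world'])
def load(name):
    z=np.load(f'pics/{name}.npz'); p,d,K,T=z['p'],z['d'],z['K'],z['T']
    v,u=np.mgrid[:d.shape[0],:d.shape[1]]
    P=np.stack([(u-K[0,2])/K[0,0]*d,(v-K[1,2])/K[1,1]*d,d],-1)
    W=P@T[:3,:3].T+T[:3,3]; W[d==0]=np.nan
    return p,d,K,T,W
E
python3 - <<'E'
from h import *
print(env.read_state(),env.pinch_z)
snap('scene','s0');snap('top','t0')
a=cv2.imread('pics/s0.png');b=cv2.imread('pics/t0.png')
print(env.get_calibration('top'))
E
```

```text
pics
{'clock': 0.0, 'joints': array([-1.40867967e+00,  3.09011348e-01,  1.63518038e+00,  1.73226022e-05,
        1.19971005e+00, -6.96847619e-02]), 'dq': array([-2.51522028e-04, -6.60627030e-05,  1.85447335e-03,  1.87383250e-05,
       -4.30912930e-04,  1.56081059e-04]), 'joint_efforts': array([-3.99285736e-04, -4.15253663e+01, -2.76661205e+01, -2.30889482e-04,
        1.00619876e-02, -5.51890309e-06]), 'position': array([ 0.14343682, -0.60747455,  0.23004607]), 'ee_rot': array([ 0.55501867, -0.55391025,  0.43942576, -0.43822678]), 'wrist_force': array([ 0.12836642, -0.64492574, -0.65335553]), 'ft_torque': array([-0.0271171 ,  0.02594499, -0.0279655 ]), 'opening': 0.9974084062277393} 0.0187
{'intrinsics': array([[516.89687541,   0.        , 276.92704979],
       [  0.        , 516.89687541, 212.63728968],
       [  0.        ,   0.        ,   1.        ]]), 'cam_to_world': array([[ 2.41116048e-02, -9.93307216e-01,  1.12957539e-01,
         3.65549623e-01],
       [-9.99708586e-01, -2.40896680e-02,  1.55932278e-03,
        -5.62369972e-02],
       [ 1.17222304e-03, -1.12962219e-01, -9.93598592e-01,
         1.49961609e+00],
       [ 0.00000000e+00,  0.00000000e+00,  0.00000000e+00,
         1.00000000e+00]])}
```

View pics/t0.png

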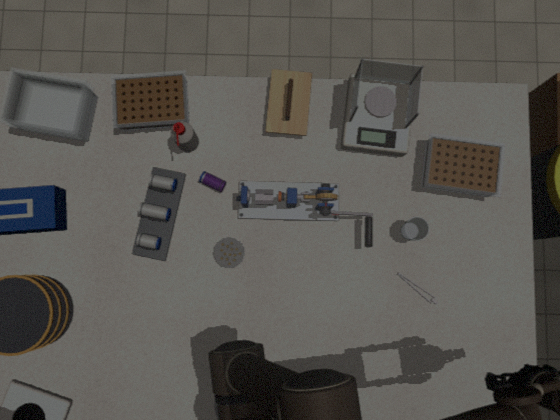

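View pics/s0.png

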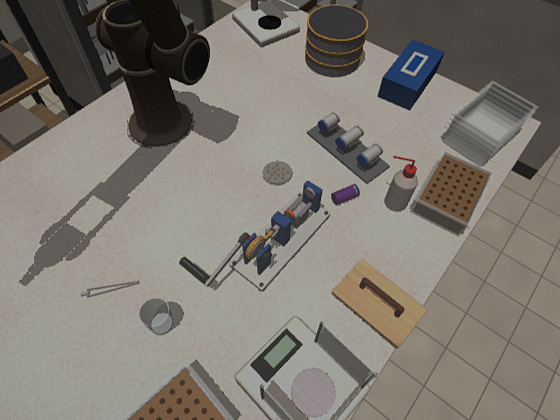

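The top view shows the rack at about (160,213), with canisters near (163,184), (155,213) and (149,242). The press is at about (287,200) and the grip at (369,231). Next I'll enlarge this area and take depth measurements.

Run:
```python
from h import *
p,d,K,T,W=load('t0')
a=cv2.convertScaleAbs(p[:,:,::-1],alpha=1.9)
A=cv2.resize(a[155:265,125:195],None,fx=5,fy=5,interpolation=cv2.INTER_CUBIC)
B=cv2.resize(a[170:255,225:385],None,fx=5,fy=5,interpolation=cv2.INTER_CUBIC)
cv2.imwrite('pics/rack.png',A);cv2.imwrite('pics/press.png',B)
np.set_printoptions(precision=3,suppress=True)
for n,(u,v) in dict(c1=(160,183),c2=(152,212),c3=(145,241),grip=(369,231),petri=(229,252),rackc=(145,197)).items(): print(n,W[v,u])
```

```text
c1 [0.603 0.275 0.074]
c2 [0.521 0.292 0.078]
c3 [0.44  0.307 0.076]
grip [ 0.483 -0.31   0.073]
petri [0.417 0.08  0.018]
rackc [0.571 0.33  0.012]
```

View pics/rack.png

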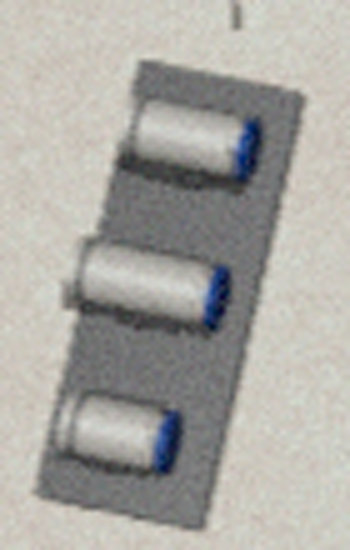

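View pics/press.png

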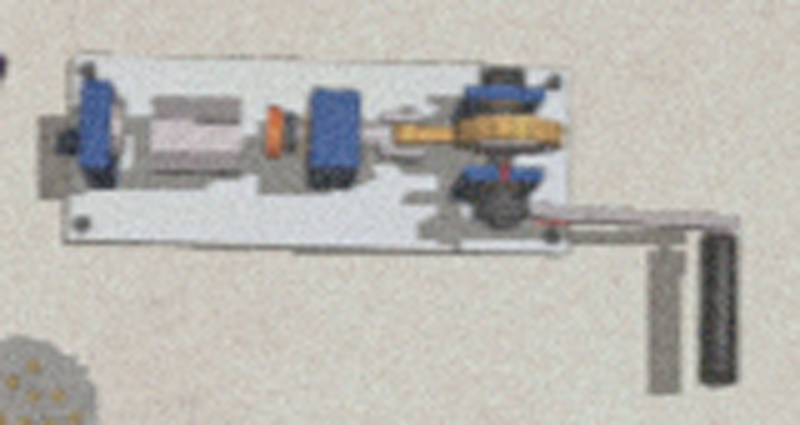

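The crops put the top canister at about 25 px (mid), the middle one at about 30 px (long) and the bottom one at about 22 px (short). Caps point right, towards -y. I'll fit these from depth.

```bash
cat > fit.py <<'E'
from h import *
np.set_printoptions(precision=4,suppress=True)
def rect(name,m):
    q=np.argwhere(m)[:,::-1].astype(np.float32); return q
def run(name):
    p,d,K,T,W=load(name); v,u=np.mgrid[:420,:560]
    box=lambda x0,x1,y0,y1,z0,z1:(W[...,0]>x0)&(W[...,0]<x1)&(W[...,1]>y0)&(W[...,1]<y1)&(W[...,2]>z0)&(W[...,2]<z1)
    for n,c in dict(c1=(.6,.27),c2=(.52,.285),c3=(.44,.30)).items():
        Q=W[box(c[0]-.04,c[0]+.04,c[1]-.06,c[1]+.06,.058,.09)]
        r=cv2.minAreaRect((Q[:,:2]*1000).astype(np.float32))
        t=Q[Q[:,2]>.068]; 
        w=cv2.fitLine((t[:,:2]*1000).astype(np.float32),cv2.DIST_HUBER,0,.01,.01).ravel()
        print(n,len(Q),'rect',r,'zmax',np.percentile(Q[:,2],[90,98]),'mean',t.mean(0),'dir',w[:2])
    Q=W[box(.40,.56,-.36,-.27,.05,.09)]
    print('grip',len(Q),cv2.minAreaRect((Q[:,:2]*1000).astype(np.float32)),Q.mean(0),np.percentile(Q[:,2],95))
    Q=W[box(.46,.66,-.3,.1,.013,.028)]
    print('plate',len(Q),cv2.minAreaRect((Q[:,:2]*1000).astype(np.float32)),np.median(Q[:,2]))
    Q=W[box(.42-.0,.70,.22,.38,.006,.018)]
    print('rack',len(Q),cv2.minAreaRect((Q[:,:2]*1000).astype(np.float32)),np.median(Q[:,2]))
    Q=W[box(.46,.66,-.3,.1,.105,.13)];print('blocks',cv2.minAreaRect((Q[:,:2]*1000).astype(np.float32)))
if __name__=='__main__':
    import sys; run(sys.argv[1])
E
python3 fit.py t0
```

```text
c1 337 rect ((608.24951171875, 271.53826904296875), (74.98892974853516, 36.039878845214844), 78.90047454833984) zmax [0.0775 0.08  ] mean [0.6074 0.2707 0.0739] dir [0.1783 0.984 ]
c2 394 rect ((525.63427734375, 291.36859130859375), (86.81359100341797, 35.431312561035156), 79.35830688476562) zmax [0.0778 0.0805] mean [0.5253 0.2904 0.0737] dir [0.1613 0.9869]
c3 295 rect ((441.4126281738281, 302.5377502441406), (61.82271194458008, 35.687660217285156), 79.03047943115234) zmax [0.078  0.0808] mean [0.4415 0.3028 0.074 ] dir [0.1368 0.9906]
grip 299 ((486.5239562988281, -294.0455017089844), (47.737266540527344, 95.2860107421875), 88.5033187866211) [ 0.4904 -0.3034  0.0745] 0.08279058090027913
plate 2319 ((552.5245361328125, -69.79438781738281), (162.91873168945312, 326.4937438964844), 4.043763160705566) 0.019482607033867838
rack 1529 ((557.592529296875, 294.69580078125), (158.06341552734375, 279.1112365722656), 86.98541259765625) 0.010147110694784134
blocks ((563.791748046875, -83.22810363769531), (87.55876922607422, 261.4747314453125), 0.3843629062175751)
```

Run:
```python
from h import *
np.set_printoptions(precision=4,suppress=True)
p,d,K,T,W=load('t0')
def at(x,y,z):
    u,v=225+x/5-.4,170+y/5-.4
    r=T[:3,:3]@np.array([(u-K[0,2])/K[0,0],(v-K[1,2])/K[1,1],1]);s=(z-T[2,3])/r[2];return (T[:3,3]+s*r)[:2]
for n,q in dict(tl=(80,53,.02),bl=(63,242,.02),br=(567,253,.02),tr=(568,68,.02),
 b1=(88,70,.02),b2=(82,223,.02),b3=(552,235,.02),b4=(553,82,.02),pad=(274,131,.11),blkBS_r=(113,125,.12),BS_l=(82,125,.12),gripT=(720,235,.07),gripB=(718,384,.07),cradL=(152,138,.09),cradR=(240,138,.09)).items(): print(n,at(*q))
# grip dark pixels
g=p.astype(int).max(2)
m=(g<60)&(W[...,2]>.045)&(W[...,0]<.56)&(W[...,1]<-.25)&(W[...,1]>-.36)&(W[...,0]>.4)
q=W[m];print(m.sum(),cv2.minAreaRect((q[:,:2]*1000).astype(np.float32)),np.percentile(q[:,2],[50,90]))
# orange pad
P=p.astype(int);m=(P[...,0]>1.6*P[...,2])&(P[...,0]>P[...,1]*1.3)&(W[...,2]>.07)&(W[...,1]>-.1)&(W[...,1]<.05)&(abs(W[...,0]-.56)<.08)
print(m.sum(),np.nanmean(W[m],0),W[m].min(0),W[m].max(0))
# steel cradle / blocks: clusters by y for z>.105
m=(W[...,2]>.108)&(W[...,2]<.13)&(W[...,0]>.5)&(W[...,0]<.65)&(W[...,1]>-.1)&(W[...,1]<.1)
q=W[m]
for a,b in((-.1,-.0),(0.0,.1)):
    s=q[(q[:,1]>a)&(q[:,1]<b)]; print(len(s),cv2.minAreaRect((s[:,:2]*1000).astype(np.float32)),np.median(s,0))
```

```text
tl [0.6259 0.0537]
bl [0.5155 0.06  ]
br [ 0.5161 -0.2301]
tr [ 0.624  -0.2295]
b1 [0.616  0.0488]
b2 [0.5267 0.0494]
b3 [ 0.5263 -0.2213]
b4 [ 0.6155 -0.2209]
pad [ 0.5697 -0.0597]
blkBS_r [0.5694 0.0273]
BS_l [0.569 0.044]
gripT [ 0.5232 -0.3092]
gripB [ 0.4403 -0.3084]
cradL [0.5671 0.0074]
cradR [ 0.5683 -0.0411]
202 ((484.58544921875, -307.1935119628906), (87.44049072265625, 24.968339920043945), 6.100592136383057) [0.075  0.0796]
26 [ 0.5689 -0.0603  0.1113] [ 0.5579 -0.0642  0.1044] [ 0.5796 -0.0559  0.118 ]
179 ((569.5989990234375, -77.55812072753906), (41.4338493347168, 43.41503143310547), 1.3891984224319458) [ 0.5692 -0.0854  0.1181]
137 ((570.5032348632812, 36.39937973022461), (47.315711975097656, 22.185327529907227), 1.208601713180542) [0.5691 0.0367 0.1141]
```

Run:
```python
from h import *
from scipy.spatial.transform import Rotation as R
np.set_printoptions(precision=4,suppress=True)
q=env.read_state()['ee_rot'];M=R.from_quat(q[[1,2,3,0]]).as_matrix();print(M, np.degrees(np.arctan2(M[1,0],M[0,0])))
c=env.get_calibration('wrist');print(c['cam_to_world'],c['intrinsics'][0,0])
```

```text
[[ 0.2297 -0.0003  0.9733]
 [-0.9733  0.0022  0.2297]
 [-0.0022 -1.      0.0002]] -76.72285231959732
[[ 0.2297 -0.9226 -0.3098  0.2233]
 [-0.9733 -0.2183 -0.0715 -0.5895]
 [-0.0016  0.3179 -0.9481  0.3736]
 [ 0.      0.      0.      1.    ]] 370.1080193151666
```

Run:
```python
from h import *
np.set_printoptions(precision=3,suppress=True)
p,d,K,T,W=load('t0')
m=(W[...,2]>.1)&(W[...,0]>.5)&(W[...,0]<.85)&(W[...,1]>.1)&(W[...,1]<.35)
q=W[m];print(len(q),q.min(0),q.max(0)); s=q[np.argsort(q[:,0])][:12];print(s)
print(W[150:163,172],p[150:163,172])
p,d,K,T,W=load('s0')
P=p.astype(int);m=(P[...,0]>1.7*P[...,2])&(P[...,0]>P[...,1]*1.7);m[:140]=0;m[180:]=0;m[:,:380]=0;m[:,425:]=0
q=W[m];print(m.sum(),q[np.argsort(q[:,0])][:6],np.argwhere(m)[:4])
```

```text
426 [0.69  0.183 0.1  ] [0.772 0.245 0.19 ]
[[0.69  0.214 0.165]
 [0.691 0.212 0.161]
 [0.692 0.213 0.17 ]
 [0.694 0.212 0.163]
 [0.695 0.213 0.169]
 [0.697 0.212 0.162]
 [0.697 0.213 0.17 ]
 [0.699 0.211 0.165]
 [0.7   0.213 0.171]
 [0.702 0.213 0.173]
 [0.703 0.216 0.169]
 [0.705 0.213 0.172]]
[[ 0.715  0.261  0.   ]
 [ 0.711  0.26   0.003]
 [ 0.71   0.262 -0.004]
 [ 0.705  0.26   0.004]
 [ 0.702  0.259  0.005]
 [ 0.699  0.26   0.002]
 [ 0.699  0.262 -0.01 ]
 [ 0.695  0.261 -0.003]
 [ 0.69   0.259  0.004]
 [ 0.687  0.259  0.003]
 [ 0.685  0.26  -0.001]
 [ 0.681  0.259  0.003]
 [ 0.678  0.258  0.004]] [[ 69  64  63]
 [ 69  65  63]
 [ 87  86  82]
 [ 96  96  91]
 [ 93  93  87]
 [ 92  88  84]
 [ 73  70  66]
 [ 71  69  64]
 [ 67  65  60]
 [ 68  64  63]
 [ 69  69  64]
 [105 102  99]
 [108 107 104]]
167 [[ 0.69   0.211  0.169]
 [ 0.691  0.215  0.166]
 [ 0.693  0.211  0.168]
 [ 0.695  0.211  0.169]
 [ 0.698  0.211  0.172]
 [ 0.699  0.367 -0.003]] [[156 393]
 [156 394]
 [157 394]
 [157 395]]
```

>>> play_rows(
  steps=[10,19,5,0,0,0.03,28,53,10,0,0,0.07,46,87,20,0,0,0.12,64,121,25,0,0,0.17,82,155,30,0,0,0.22,100,189,35,0,0,0.27,118,223,40,0,0,0.32,136,257,40,0,0,0.37,154,291,40,0,0,0.42,172,325,40,0,0,0.47,190,359,40,0,0,0.52,208,393,40,0,0,0.57],
  gripper=0,
)

```text
clock: 1.1
position: [0.3517, -0.2134, 0.271]
ee_rot: [0.656, -0.656, 0.265, -0.265]
wrist_force: [1.0, 0.2, -0.6]
opening: 1.003
```

>>> play_rows(
  steps=[18,34,0,0,0,0.05,36,68,0,0,0,0.1,54,102,0,0,0,0.15,72,136,0,0,0,0.2,90,170,0,0,0,0.25,108,204,0,0,0,0.3,126,238,0,0,0,0.35,144,272,0,0,0,0.4,162,306,0,0,0,0.45,180,340,0,0,0,0.5,198,374,0,0,0,0.55,216,408,0,0,0,0.577],
)

```text
clock: 2.1
position: [0.5677, 0.1945, 0.2706]
ee_rot: [-0.704, 0.704, -0.067, 0.067]
wrist_force: [0.9, -0.0, 0.4]
opening: 1.002
```

>>> play_rows(
  steps=[15,30,0,0,0,0,30,57,-10,0,0,0,39,74,-25,0,0,0,41,78,-40,0,0,0,41,78,-50,0,0,0,41,78,-50,0,0,0,41,78,-50,0,0,0],
)

```text
clock: 2.68
position: [0.6072, 0.2691, 0.2197]
ee_rot: [-0.703, 0.705, -0.069, 0.067]
wrist_force: [0.5, 0.1, 1.1]
opening: 1.002
```

Run:
```python
from h import *
from scipy.spatial.transform import Rotation as R
np.set_printoptions(precision=4,suppress=True)
s=env.read_state();q=s['ee_rot'];M=R.from_quat(q[[1,2,3,0]]).as_matrix();print(s['clock'],s['position'],M)
snap('wrist','w1')
p,d,K,T,W=load('w1')
cv2.imwrite('pics/w1v.png',cv2.convertScaleAbs(p[:,:,::-1],alpha=1.5))
```

```text
2.6833 [0.6072 0.2691 0.2197] [[ 0.9815 -0.0035  0.1917]
 [-0.1917 -0.0018  0.9815]
 [-0.0031 -1.     -0.0025]]
```

View pics/w1v.png

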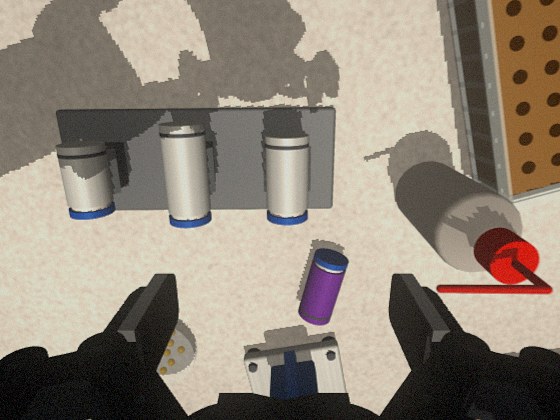

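The wrist view shows the mid canister at (287,180), the long one at (188,175), the short one at (88,180) and the purple look-alike at (323,285). Next I'll fit the mid canister from this view's depth.

Run:
```python
from h import *
np.set_printoptions(precision=4,suppress=True)
p,d,K,T,W=load('w1')
a=np.array([.98,-.19]);a/=np.linalg.norm(a);b=np.array([-a[1],a[0]])
from scipy.optimize import least_squares
for n,c in dict(mid=(.608,.2715),long=(.5256,.291),short=(.4414,.3025)).items():
    D=W[...,:2]-np.array(c); s=D@a;t=D@b
    m=(abs(s)<.03)&(abs(t)<.07)&(W[...,2]>.045)&(W[...,2]<.09)
    Q=W[m]; ss,tt=s[m],t[m]
    # cylinder fit r=18: line s=s0+k t, axis height z0
    f=lambda x:np.hypot(ss-x[0]-x[1]*tt,Q[:,2]-x[2])-.018
    r=least_squares(f,[0,0,.058],loss='soft_l1',f_scale=.001);x=r.x
    top=Q[abs(ss-x[0]-x[1]*tt)<.006]; tq=tt[(abs(ss-x[0]-x[1]*tt)<.008)&(Q[:,2]>.066)]
    e=np.percentile(tq,[.5,99.5]);tc=e.mean()
    print(n,m.sum(),x,'rms',np.sqrt(np.mean(r.fun**2)),'ends',tq.min(),tq.max(),e,'centre',np.array(c)+a*(x[0]+x[1]*tc)+b*tc,'yaw err deg',-np.degrees(x[1]))
P=T[:3,:3].T@(np.array([.608,.2715,.058])-T[:3,3]);print(K@P/P[2])
```

```text
mid 3966 [ 0.0022 -0.0083  0.0587] rms 0.0021359389076336423 ends -0.037833061384358685 0.03469027045319207 [-0.0369  0.0346] centre [0.61   0.2699] yaw err deg 0.47464841260638324
long 4830 [ 0.002  -0.0069  0.0588] rms 0.0018058219420246282 ends -0.04361792158668277 0.04055203330952672 [-0.0431  0.0404] centre [0.5273 0.2893] yaw err deg 0.39667695066093656
short 3989 [ 0.0019 -0.0011  0.0587] rms 0.0022254136687364797 ends -0.031606572355674455 0.028921899035431017 [-0.0311  0.0287] centre [0.4431 0.3009] yaw err deg 0.06506779854803538
[283.8762 175.5793   1.    ]
```

>>> play_rows(
  steps=[2.5,1,-15,0,0,0,2.5,1,-45,0,0,0,2.5,1,-75,0,0,0,2.5,1,-105,0,0,0,2.5,1,-130,0,0,0,2.5,1,-150,0,0,0,2.5,1,-165,0,0,0,2.5,1,-175,0,0,0,2.5,1,-182,0,0,0,2.5,1,-185,0,0,0,2.5,1,-185,0,0,0],
)

```text
clock: 3.65
position: [0.6115, 0.2717, 0.0365]
ee_rot: [0.704, -0.704, 0.068, -0.068]
wrist_force: [-0.4, 0.2, -1.1]
opening: 0.999
```

>>> play_rows(
  steps=[0,0,0,0,0,0,0,0,0,0,0,0,0,0,0,0,0,0,0,0,0,0,0,0,0,0,0,0,0,0,0,0,0,0,0,0,0,0,0,0,0,0,0,0,0,0,0,0],
  gripper=1,
  force=40,
)

```text
clock: 4.32
position: [0.61, 0.2723, 0.0378]
ee_rot: [0.704, -0.704, 0.069, -0.067]
wrist_force: [-5.0, 0.3, 7.3]
opening: 0.453
```

>>> play_rows(
  steps=[0,0,5,0,0,0,0,0,20,0,0,0,0,0,45,0,0,0,0,0,75,0,0,0,-2,0,105,0,0,0,-5,-5,132,0,0,0,-10,-15,150,0,0,0,-15,-32,160,0,0,0.02,-20,-55,165,0,0,0.04,-25,-80,165,0,0,0.07,-30,-105,165,0,0,0.1,-35,-130,165,0,0,0.13],
)

```text
clock: 5.32
position: [0.5757, 0.1406, 0.2017]
ee_rot: [-0.707, 0.707, -0.021, 0.021]
wrist_force: [0.7, 0.1, -1.9]
opening: 0.407
```

>>> play_rows(
  steps=[-3,-25,0,0,0,0.02,-5,-50,0,0,0,0.04,-7,-75,0,0,0,0.06,-7,-100,0,0,0,0.06,-7,-122,0,0,0,0.06,-7,-140,0,0,0,0.06,-7,-151,0,0,0,0.06,-7,-157,0,0,0,0.06,-7,-157,-15,0,0,0.06,-7,-157,-30,0,0,0.06,-7,-157,-40,0,0,0.06,-7,-157,-40,0,0,0.06],
)

```text
clock: 6.32
position: [0.5668, -0.0145, 0.1585]
ee_rot: [0.707, -0.707, 0.002, 0.001]
wrist_force: [-0.2, 1.3, -2.2]
opening: 0.403
```

Run:
```python
from h import *
from scipy.spatial.transform import Rotation as R
np.set_printoptions(precision=4,suppress=True)
s=env.read_state();q=s['ee_rot'];M=R.from_quat(q[[1,2,3,0]]).as_matrix();print(s['clock'],s['position'],s['opening'],M)
snap('wrist','w2');snap('scene','s2')
a=load('w2')[0];b=load('s2')[0]
o=np.hstack([cv2.resize(a,(480,360)),cv2.resize(b[170:300,220:340],(320,360))])
cv2.imwrite('pics/v2.png',cv2.convertScaleAbs(o[:,:,::-1],alpha=1.5))
```

```text
6.3167 [ 0.5668 -0.0145  0.1585] 0.402551611120545 [[ 1.     -0.0056  0.0014]
 [-0.0014  0.0009  1.    ]
 [-0.0056 -1.      0.0009]]
```

View pics/v2.png

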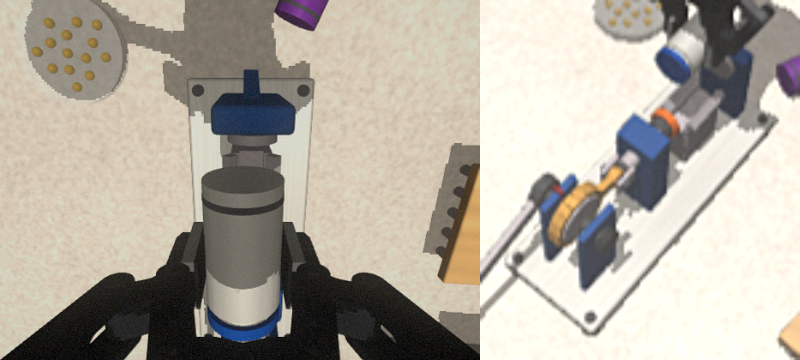

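The canister is held above the cradle with its far end at about image row 180 and the cap end at about row 325. The blue backstop block is at (252,115) and its steel face at (250,155). Now I'll measure them relative to each other.

Run:
```python
from h import *
from scipy.optimize import least_squares
np.set_printoptions(precision=4,suppress=True)
p,d,K,T,W=load('w2')
x,y,z=W[...,0],W[...,1],W[...,2]
# canister fit: barrel
m=(abs(x-.567)<.025)&(y>-.06)&(y<.03)&(z>.16)&(z<.21)
v,u=np.mgrid[:420,:560]; m&=(v>190)&(u>225)&(u<340)
Q=W[m]
f=lambda c:np.hypot(Q[:,0]-c[0]-c[1]*(Q[:,1]+.015),Q[:,2]-c[2]-c[3]*(Q[:,1]+.015))-.018
r=least_squares(f,[.567,0,.18,0],loss='soft_l1',f_scale=.001);print('can',len(Q),r.x,np.sqrt(np.mean(r.fun**2)))
mm=m&(abs(x-r.x[0])<.005)&(z>r.x[2]+.012);print('can y ends',np.percentile(y[mm],[0,1,50,99,100]))
# print profile along columns through centre
for vv in range(80,400,6): print(vv, W[vv,290], p[vv,290])
```

```text
can 19543 [ 0.5672 -0.0012  0.1721  0.0026] 0.004072576124947342
can y ends [-0.0519 -0.05   -0.0088  0.0213  0.0216]
80 [0.5714 0.0655 0.0012] [78 74 68]
86 [0.5711 0.0617 0.0345] [27 33 44]
92 [0.571  0.0581 0.0438] [23 29 42]
98 [0.5709 0.0546 0.0521] [23 26 41]
104 [0.5708 0.0514 0.0616] [26 29 45]
110 [0.5707 0.0484 0.07  ] [21 30 42]
116 [0.5706 0.046  0.0826] [10 21 25]
122 [0.5703 0.046  0.1133] [25 28 41]
128 [0.5702 0.0434 0.1166] [21 35 59]
134 [0.5703 0.0402 0.115 ] [25 36 58]
140 [0.5703 0.0374 0.1161] [24 36 58]
146 [0.5703 0.0343 0.1155] [15 32 52]
152 [0.5703 0.0314 0.1167] [24 37 52]
158 [0.5703 0.0279 0.1145] [49 43 45]
164 [0.5703 0.0253 0.1169] [70 66 65]
170 [0.5703 0.0223 0.1172] [63 59 54]
176 [0.5709 0.0075 0.0723] [64 59 59]
182 [0.5709 0.0038 0.0733] [71 69 66]
188 [ 0.5709 -0.0003  0.0728] [73 71 66]
194 [0.5699 0.0212 0.1553] [48 45 43]
200 [0.5698 0.0212 0.1632] [48 49 41]
206 [0.5697 0.021  0.17  ] [52 52 46]
212 [0.5697 0.0211 0.1768] [44 41 37]
218 [0.5696 0.0209 0.1824] [48 48 44]
224 [0.5695 0.0212 0.1886] [44 40 34]
230 [0.5695 0.0193 0.1892] [80 78
[... 440 characters left out ...]
5696 -0.0073  0.1905] [77 76 69]
308 [ 0.5696 -0.0104  0.1896] [78 77 74]
314 [ 0.5697 -0.0127  0.1899] [79 73 71]
320 [ 0.5697 -0.0158  0.1891] [79 76 69]
326 [ 0.5697 -0.0169  0.191 ] [77 75 69]
332 [nan nan nan] [75 75 68]
338 [ 0.5697 -0.0226  0.1902] [141 135 124]
344 [ 0.5697 -0.0254  0.1901] [138 132 123]
350 [ 0.5697 -0.0287  0.1893] [134 128 119]
356 [ 0.5697 -0.0306  0.1903] [137 131 122]
362 [ 0.5697 -0.0336  0.19  ] [138 132 121]
368 [ 0.5698 -0.0364  0.1899] [135 130 120]
374 [ 0.5698 -0.0387  0.1905] [135 130 122]
380 [ 0.5698 -0.0446  0.1873] [82 76 69]
386 [ 0.5698 -0.0453  0.1896] [ 26  58 108]
392 [ 0.5698 -0.0475  0.1904] [ 8 46 99]
398 [ 0.5711 -0.1347  0.11  ] [39 35 35]
```

Run:
```python
from h import *
np.set_printoptions(precision=4,suppress=True)
p,d,K,T,W=load('w2')
x,y,z=W[...,0],W[...,1],W[...,2]
for vv in (200,210,216):   # end disc rows: x extents
    m=(y[vv]>.018)&(y[vv]<.024)&(z[vv]>.14); q=x[vv][m]; print('disc',vv,q.min(),q.max(),(q.min()+q.max())/2,np.nanmedian(z[vv][m]))
for vv in (240,255,265):
    m=(z[vv]>.165)&(abs(x[vv]-.567)<.03); q=x[vv][m]; print('barrel',vv,q.min(),q.max(),(q.min()+q.max())/2)
for vv in (132,138,144,150):
    m=(z[vv]>.105)&(z[vv]<.13); q=x[vv][m]; print('blk',vv,q.min(),q.max(),(q.min()+q.max())/2)
for vv in (162,165,168,171,173):
    m=(z[vv]>.08)&(z[vv]<.13)&(abs(x[vv]-.569)<.03); q=x[vv][m]; print('stub',vv,q.min(),q.max(),(q.min()+q.max())/2, y[vv][m].min(), np.median(y[vv][m]))
```

```text
disc 200 0.5519647721412645 0.5823917422323507 0.5671782571868076 0.16312040744870385
disc 210 0.5495987273078516 0.5845804175129792 0.5670895724104155 0.17466573835416127
disc 216 0.5498193324649776 0.584348533218563 0.5670839328417703 0.18098163687447705
barrel 240 0.5495248000592474 0.5844244755044641 0.5669746377818558
barrel 255 0.5497978276135891 0.5842914181160528 0.5670446228648209
barrel 265 0.5433153838138887 0.591100674294303 0.5672080290540958
blk 132 0.5479659747087645 0.5975845869121834 0.572775280810474
blk 138 0.5479999388431558 0.5979535146053382 0.5729767267242469
blk 144 0.5476691210423297 0.5973045034310357 0.5724868122366826
blk 150 0.5484712901044229 0.5974388578339841 0.5729550739692035
stub 162 0.5574687256838422 0.5883503339802185 0.5729095298320304 0.023660130541428806 0.02577561703446853
stub 165 0.557467069687494 0.5877451039159446 0.5726060868017193 0.02226155942741724 0.024365463735619958
stub 168 0.5614251894390353 0.5840863694342919 0.5727557794366636 0.02188922593837292 0.0229541977696823Traceback (most recent call last):
  File "<stdin>", line 12, in <module>
    return umr_minimum(a, axis, None, out, keepdims, initial, where)
ValueError: zero-size array to reduction operation minimum which has no identity
```

>>> play_rows(
  steps=[2,-1,0,0,0,0,5,-2.3,0,0,0,0,5,-2.3,-15,0,0,0,5,-2.3,-28,0,0,0,5,-2.3,-35,0,0,0,5,-2.3,-35,0,0,0,5,-2.3,-35,0,0,0],
)

```text
clock: 7.0
position: [0.5734, -0.0175, 0.1255]
ee_rot: [0.707, -0.707, 0.001, -0.0]
wrist_force: [-0.3, -0.6, -1.5]
opening: 0.406
```

```bash
cat > meas.py <<'E'
from h import *
import sys
np.set_printoptions(precision=4,suppress=True)
s=env.read_state();print(s['clock'],s['position'],s['wrist_force'])
snap('wrist',sys.argv[1])
p,d,K,T,W=load(sys.argv[1]); x,y,z=W[...,0],W[...,1],W[...,2]
P=p.astype(int)
c=(abs(x-.57)<.004)
top=np.nanmedian(z[c&(y>-.035)&(y<.01)&(z>.11)]);print('can top',top)
m=(abs(x-.57)<.03)&(y>.008)&(y<.03)&(z>top-.03)&(z<top-.008)&(z>.122);
if m.sum():print('end y',np.median(y[m]),'x',x[m].min(),x[m].max(),(x[m].min()+x[m].max())/2)
b=(y>.03)&(y<.043)&(z>.105)&(z<.13)&(abs(x-.57)<.05);print('blk',x[b].min(),x[b].max(),(x[b].min()+x[b].max())/2,np.median(z[b]))
for vv in range(150,260,3): print(vv,W[vv,284],P[vv,284].sum(),end=' | ')
o=cv2.convertScaleAbs(p[:,:,::-1],alpha=1.7);cv2.imwrite(f'pics/{sys.argv[1]}v.png',o)
E
python3 meas.py w3
```

```text
7.0 [ 0.5734 -0.0175  0.1255] [-0.3297 -0.6357 -1.4697]
can top 0.156822456228747
end y 0.018030510237260326 x 0.555845312166063 0.5915927805025923 0.5737190463343277
blk 0.5477927242726082 0.5979261524189696 0.5728594383457889 0.11581887967970902
150 [0.5741 0.0353 0.1157] 107 | 153 [nan nan nan] 110 | 156 [0.5741 0.0326 0.1149] 107 | 159 [0.5741 0.0317 0.1165] 108 | 162 [0.5741 0.03   0.1148] 113 | 165 [0.5741 0.0285 0.1136] 78 | 168 [0.5741 0.0278 0.1163] 203 | 171 [0.5741 0.0265 0.1162] 212 | 174 [0.5741 0.0253 0.1169] 201 | 177 [0.5741 0.0242 0.1176] 202 | 180 [0.5741 0.0222 0.1151] 216 | 183 [0.574  0.0082 0.0693] 118 | 186 [0.574  0.0071 0.0718] 202 | 189 [0.574  0.0055 0.0721] 208 | 192 [0.574  0.004  0.0729] 224 | 195 [0.5741 0.0178 0.1226] 144 | 198 [0.5741 0.018  0.1273] 144 | 201 [0.5741 0.0184 0.1323] 136 | 204 [0.5741 0.0184 0.1358] 139 | 207 [0.5741 0.0177 0.1374] 137 | 210 [0.5741 0.0181 0.1418] 147 | 213 [0.5741 0.0179 0.1444] 136 | 216 [0.5741 0.0182 0.1481] 152 | 219 [0.5741 0.0182 0.1512] 145 | 222 [0.5741 0.018  0.1535] 134 | 225 [0.5741 0.0179 0.1558] 142 | 228 [0.5741 0.0171 0.1566] 241 | 231 [0.5741 0.0159 0.1561] 245 | 234 [0.5741 0.0149 0.1563] 238 | 237 [0.5741 0.0139 0.1565] 241 | 240 [0.5741 0.0132 0.1573] 237 | 243 [0.5741 0.0122 0.1575] 97 | 246 [0.5741 0.0106 0.1564] 99 | 249 [0.5741 0.01   0.1575] 92 | 252 [0.5741 0.0086 0.1569] 246 | 255 [0.5741 0.0074 0.1568] 244 | 258 [0.5741 0.0062 0.1565] 237 |
```

>>> play_rows(
  steps=[-0.8,0.4,-6,0,0,0,-0.8,0.4,-14,0,0,0,-0.8,0.4,-22,0,0,0,-0.8,0.4,-30,0,0,0,-0.8,0.4,-36,0,0,0,-0.8,0.4,-39,0,0,0,-0.8,0.4,-39,0,0,0,-0.8,0.4,-39,0,0,0],
)

```text
clock: 7.72
position: [0.5724, -0.0171, 0.0875]
ee_rot: [0.707, -0.707, 0.002, 0.0]
wrist_force: [-3.1, -0.0, 4.9]
opening: 0.405
```

```bash
python3 meas.py w4
```

```text
7.7167 [ 0.5724 -0.0171  0.0875] [-3.0943 -0.0021  4.8929]
can top 0.11901320462490497
blk 0.5476780191569128 0.5979364768766928 0.5728072480168028 0.11580539579774292
150 [0.5732 0.0429 0.1166] 108 | 153 [0.5732 0.0419 0.1159] 92 | 156 [0.5732 0.0409 0.1158] 109 | 159 [0.5732 0.0401 0.1166] 120 | 162 [0.5731 0.0389 0.1157] 117 | 165 [0.5731 0.038  0.116 ] 112 | 168 [0.5731 0.037  0.1158] 102 | 171 [0.5731 0.0361 0.116 ] 132 | 174 [0.5731 0.0353 0.1169] 103 | 177 [0.5731 0.034  0.1154] 133 | 180 [0.5731 0.0334 0.1169] 100 | 183 [0.5731 0.032  0.1155] 118 | 186 [0.5731 0.0311 0.1157] 102 | 189 [0.5731 0.0299 0.1153] 119 | 192 [0.5731 0.0284 0.1137] 105 | 195 [0.5731 0.0281 0.116 ] 151 | 198 [0.5731 0.0275 0.1173] 218 | 201 [0.5731 0.0263 0.1167] 224 | 204 [0.5731 0.0255 0.1175] 228 | 207 [0.5731 0.0246 0.118 ] 213 | 210 [0.5731 0.0232 0.1168] 217 | 213 [0.5731 0.0222 0.1169] 179 | 216 [0.5731 0.0185 0.11  ] 158 | 219 [0.5731 0.0185 0.113 ] 146 | 222 [0.5731 0.0185 0.1157] 150 | 225 [0.5731 0.0183 0.1177] 159 | 228 [0.5731 0.0176 0.1186] 245 | 231 [0.5731 0.0166 0.1188] 261 | 234 [0.5731 0.0156 0.1191] 257 | 237 [0.5731 0.0146 0.1192] 242 | 240 [0.5731 0.0137 0.1195] 243 | 243 [0.5731 0.0131 0.1205] 108 | 246 [0.5731 0.0114 0.1193] 119 | 249 [0.5731 0.0102 0.1191] 109 | 252 [0.5731 0.0085 0.1178] 266 | 255 [0.5731 0.0083 0.1197] 257 | 258 [0.5731 0.0071 0.1196] 259 |
```

View pics/w4v.png

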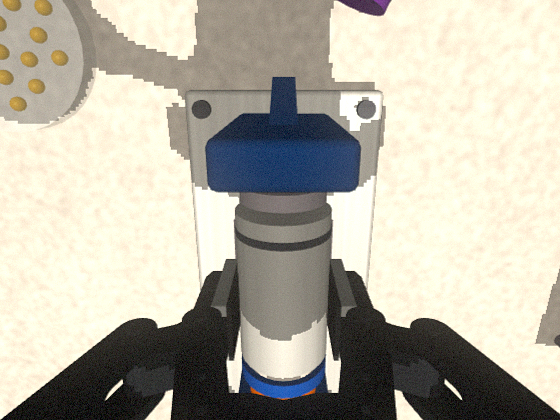

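>>> play_rows(
  steps=[0,0,-1,0,0,0,0,0,-2,0,0,0,0,0,-2,0,0,0],
)

```text
clock: 8.02
position: [0.5725, -0.0171, 0.0874]
ee_rot: [0.707, -0.707, 0.002, 0.0]
wrist_force: [-8.7, 0.1, 15.5]
opening: 0.404
```

>>> play_rows(
  steps=[-1,0,1,0,0,0,-2,0,1,0,0,0,-2,0,1,0,0,0,-2,0,0,0,0,0,-2,0,0,0,0,0],
)

```text
clock: 8.43
position: [0.5724, -0.0171, 0.0874]
ee_rot: [0.707, -0.707, 0.0, -0.001]
wrist_force: [-4.1, 1.2, 11.6]
opening: 0.406
```

>>> play_rows(
  steps=[-1,0,1,0,0,0,-2,0,2,0,0,0,-2,0,2,0,0,0,-2,0,2,0,0,0],
)

```text
clock: 8.77
position: [0.5716, -0.0173, 0.088]
ee_rot: [-0.707, 0.707, 0.001, 0.003]
wrist_force: [4.0, 0.0, 0.9]
opening: 0.405
```

>>> play_rows(
  steps=[1,0,0,0,0,0,1,0,0,0,0,0,1,0,0,0,0,0],
)

```text
clock: 9.02
position: [0.5717, -0.0173, 0.0879]
ee_rot: [-0.707, 0.707, 0.0, 0.002]
wrist_force: [4.6, -0.5, 2.7]
opening: 0.405
```

```bash
python3 meas.py w5|head -4
python3 - <<'E'
from h import *
snap('scene','s5');b=load('s5')[0]
cv2.imwrite('pics/s5v.png',cv2.convertScaleAbs(cv2.resize(b[170:290,230:340,::-1],None,fx=5,fy=5,interpolation=cv2.INTER_CUBIC),alpha=1.6))
E
```

```text
9.0167 [ 0.5717 -0.0173  0.0879] [ 4.6485 -0.4962  2.7005]
can top 0.11945806760806764
blk 0.5476919746645998 0.597909740055496 0.5728008573600479 0.11581094487590012
150 [0.5722 0.0426 0.1162] 119 | 153 [0.5722 0.0416 0.1159] 102 | 156 [0.5722 0.0406 0.1158] 124 | 159 [0.5722 0.0398 0.1162] 126 | 162 [0.5722 0.0386 0.1155] 113 | 165 [0.5722 0.0375 0.1146] 110 | 168 [0.5722 0.0365 0.1146] 102 | 171 [0.5722 0.0359 0.1164] 98 | 174 [0.5722 0.0347 0.1156] 101 | 177 [0.5722 0.0338 0.1158] 110 | 180 [0.5722 0.0328 0.1157] 105 | 183 [0.5722 0.0318 0.1158] 96 | 186 [0.5722 0.0309 0.1162] 109 | 189 [0.5722 0.0299 0.1163] 106 | 192 [0.5722 0.028  0.1133] 133 | 195 [0.5722 0.0277 0.1156] 200 | 198 [0.5722 0.0269 0.1164] 219 | 201 [0.5722 0.0263 0.1176] 216 | 204 [0.5722 0.025  0.117 ] 210 | 207 [0.5722 0.0239 0.1166] 219 | 210 [0.5722 0.0228 0.1167] 224 | 213 [0.5722 0.0182 0.1071] 157 | 216 [0.5722 0.018  0.1095] 157 | 219 [0.5722 0.0185 0.1137] 157 | 222 [0.5722 0.018  0.1153] 147 | 225 [0.5722 0.0185 0.1191] 147 | 228 [0.5722 0.0179 0.1202] 260 | 231 [0.5722 0.0162 0.1188] 251 | 234 [0.5722 0.0154 0.1194] 247 | 237 [0.5722 0.0142 0.119 ] 258 | 240 [0.5722 0.0128 0.1184] 253 | 243 [0.5722 0.0123 0.1197] 119 | 246 [0.5722 0.0114 0.1201] 99 | 249 [0.5722 0.0102 0.1198] 91 | 252 [0.5722 0.009  0.1196] 253 | 255 [0.5722 0.0083 0.1203] 253 | 258 [0.5722 0.0065 0.1191] 249 |
```

View pics/s5v.png

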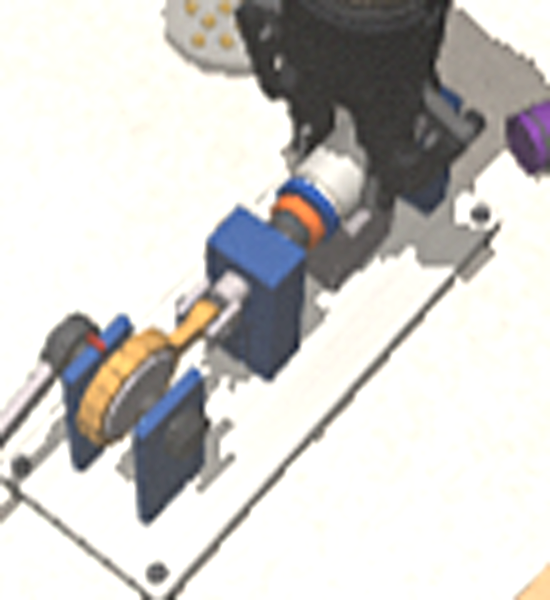

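The scene crop shows the canister in line with the orange pad: cap at (300,190), pad at (298,218). I'll release it and retract.

>>> play_rows(
  steps=[0,0,0,0,0,0,0,0,0,0,0,0,0,0,0,0,0,0,0,0,0,0,0,0,0,0,0,0,0,0,0,0,0,0,0,0,0,0,0,0,0,0,0,0,0,0,0,0],
  gripper=0,
)

```text
clock: 9.78
position: [0.5701, -0.0172, 0.0872]
ee_rot: [0.707, -0.707, 0.001, -0.001]
wrist_force: [0.7, -0.2, 0.1]
opening: 0.999
```

>>> play_rows(
  steps=[0,0,10,0,0,0,0,0,35,0,0,0,0,0,65,0,0,0,0,0,95,0,0,0,0,0,120,0,0,0,0,0,130,0,0,0,0,0,130,0,0,0],
)

```text
clock: 10.37
position: [0.5728, -0.0174, 0.2215]
ee_rot: [-0.707, 0.707, 0.002, 0.003]
wrist_force: [-0.3, -0.8, -0.9]
opening: 1.003
```

Run:
```python
from h import *
from scipy.spatial.transform import Rotation as R
np.set_printoptions(precision=4,suppress=True)
s=env.read_state();print(s['clock'],s['position'],R.from_quat(s['ee_rot'][[1,2,3,0]]).as_matrix())
snap('wrist','w6');p,d,K,T,W=load('w6');cv2.imwrite('pics/w6v.png',cv2.convertScaleAbs(p[:,:,::-1],alpha=1.6))
x,y,z=W[...,0],W[...,1],W[...,2]
m=(z>.095)&(z<.14)&(abs(x-.572)<.025)&(y>-.06)&(y<.0165);q=W[m]
print(cv2.minAreaRect((q[:,:2]*1000).astype(np.float32)),np.percentile(q[:,2],[90,98]))
for yy in (-.04,-.03,-.02,-.01,0,.01): print(yy,np.percentile(z[m&(abs(y-yy)<.003)],95))
```

```text
10.3667 [ 0.5728 -0.0174  0.2215] [[ 1.      0.0078  0.002 ]
 [-0.0019 -0.0008  1.    ]
 [ 0.0078 -1.     -0.0008]]
((572.632568359375, -21.72927474975586), (76.4480209350586, 36.00075149536133), 89.93588256835938) [0.1189 0.1196]
-0.04 0.11927366693548894
-0.03 0.11917143573042102
-0.02 0.11925535827859725
-0.01 0.11934847863857084
0 0.11934939083894569
0.01 0.11949715799473346
```

View pics/w6v.png

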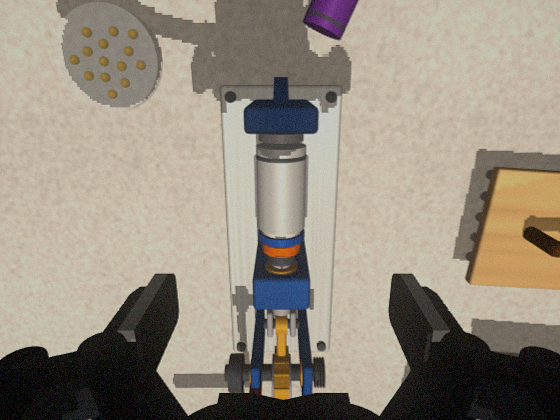

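The canister lies level and centred in the cradle, with its barrel at about (282,195) and its cap and pad at about (281,245). Next I'll move over the grip.

>>> play_rows(
  steps=[-3,-10,0,0,0,-0.06,-9,-30,0,0,0,-0.16,-16,-50,0,0,0,-0.26,-24,-75,0,0,0,-0.36,-32,-100,0,0,0,-0.46,-40,-125,0,0,0,-0.56,-48,-150,0,0,0,-0.66,-56,-175,0,0,0,-0.76,-64,-200,0,0,0,-0.86,-72,-220,0,0,0,-0.96,-79,-240,0,0,0,-1.06,-85,-258,0,0,0,-1.16],
)

```text
clock: 11.42
position: [0.483, -0.2754, 0.2142]
ee_rot: [-0.59, 0.59, -0.392, 0.388]
wrist_force: [0.0, 0.4, -0.2]
opening: 1.001
```

>>> play_rows(
  steps=[-4,-15,0,0,0,-0.1,-7,-26,-5,0,0,-0.2,-9,-33,-10,0,0,-0.3,-9,-35,-15,0,0,-0.38,-9,-35,-20,0,0,-0.41,-9,-35,-20,0,0,-0.41,-9,-35,-20,0,0,-0.41],
)

```text
clock: 12.0
position: [0.4747, -0.3091, 0.1946]
ee_rot: [0.5, -0.5, 0.502, -0.498]
wrist_force: [0.3, 0.5, 0.3]
opening: 0.998
```

Run:
```python
from h import *
from scipy.spatial.transform import Rotation as R
np.set_printoptions(precision=4,suppress=True)
s=env.read_state();print(s['clock'],s['position'],R.from_quat(s['ee_rot'][[1,2,3,0]]).as_matrix(),s['joints'])
snap('wrist','w7');p,d,K,T,W=load('w7')
x,y,z=W[...,0],W[...,1],W[...,2]
m=(z>.045)&(z<.1)&(abs(y+.31)<.05)&(x>.41)&(x<.523);q=W[m]
print(m.sum(),cv2.minAreaRect((q[:,:2]*1000).astype(np.float32)),np.percentile(q[:,2],[50,98]))
for a in np.arange(.43,.54,.01):
    t=(abs(x-a)<.003)&(z>.06)&(z<.1)&(abs(y+.31)<.05)
    if t.sum(): print(round(a,3),t.sum(),y[t].min(),y[t].max(),np.percentile(z[t],95),np.median(p[t].max(1)))
cv2.imwrite('pics/w7v.png',cv2.convertScaleAbs(p[:,:,::-1],alpha=1.6))
```

```text
12.0 [ 0.4747 -0.3091  0.1946] [[-0.0004 -0.004   1.    ]
 [-1.      0.0032 -0.0004]
 [-0.0032 -1.     -0.004 ]] [-0.6541  0.2378  1.8025  0.0001  1.1065  0.9171]
3049 ((481.1078186035156, -310.1805114746094), (21.9852294921875, 83.917236328125), 89.31865692138672) [0.0762 0.0797]
0.44 20 -0.3193008133812837 -0.30128884938465444 0.07624563655788595 92.5
0.45 203 -0.3208388459351314 -0.298817830025229 0.07947767229345098 34.0
0.46 211 -0.3207507390868126 -0.2989446795035787 0.07942594464280586 31.0
0.47 216 -0.32061807989862 -0.29904534310569797 0.07930673965931191 29.0
0.48 220 -0.32048617195217843 -0.29918415391663195 0.07934362283023945 28.0
0.49 234 -0.32032879956219046 -0.29935037224655336 0.07932149379982212 30.0
0.5 236 -0.32018120632486335 -0.2994643568267618 0.079019212499374 30.0
0.51 254 -0.3209129404391418 -0.2995497374176762 0.07907503969266229 31.0
0.52 262 -0.3207036239000805 -0.29973118642371105 0.07835792145605892 33.0
0.53 700 -0.32124002909097626 -0.26000452143141484 0.08778326211969993 109.0
```

View pics/w7v.png

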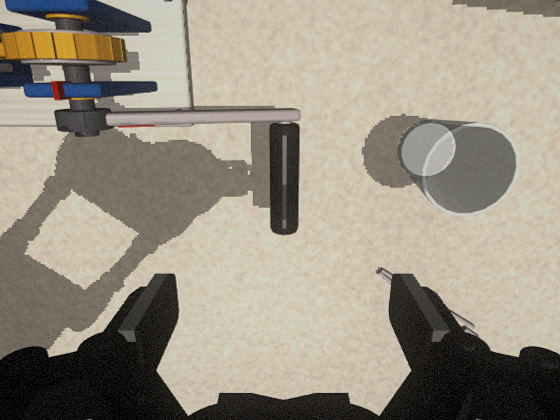

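>>> play_rows(
  steps=[-2,-1,-15,0,0,0,-3,-1,-40,0,0,0,-3,-1,-70,0,0,0,-3,-1,-95,0,0,0,-3,-1,-115,0,0,0,-3,-1,-130,0,0,0,-3,-1,-140,0,0,0,-3,-1,-146,0,0,0,-3,-1,-148,0,0,0,-3,-1,-148,0,0,0],
)

```text
clock: 12.88
position: [0.4735, -0.3113, 0.0494]
ee_rot: [-0.5, 0.5, -0.5, 0.5]
wrist_force: [-0.5, -0.5, -0.1]
opening: 1.0
```

>>> play_rows(
  steps=[0,0,0,0,0,0,0,0,0,0,0,0,0,0,0,0,0,0,0,0,0,0,0,0,0,0,0,0,0,0,0,0,0,0,0,0,0,0,0,0,0,0,0,0,0,0,0,0,0,0,0,0,0,0,0,0,0,0,0,0],
  gripper=1,
  force=70,
)

```text
clock: 13.72
position: [0.4734, -0.3095, 0.0489]
ee_rot: [0.5, -0.499, 0.501, -0.5]
wrist_force: [2.4, 4.9, -0.9]
opening: 0.236
```

>>> play_rows(
  steps=[0,-1.3,5,0,0,0,0,-2.4,11,0,0,0,0,-3.9,22.3,0,0,0,0,-4.4,33.6,0,0,0,0,-3.9,44.9,0,0,0,0,-2.4,56.2,0,0,0],
)

```text
clock: 14.22
position: [0.4734, -0.3116, 0.105]
ee_rot: [0.5, -0.498, 0.502, -0.5]
wrist_force: [3.4, 4.8, -3.9]
opening: 0.238
```

>>> play_rows(
  steps=[0,2.4,11,0,0,0,0,5.8,21.9,0,0,0,0,10.2,32.3,0,0,0,0,15.4,42.4,0,0,0,0,21.5,52,0,0,0,0,28.4,61,0,0,0,0,36.1,69.3,0,0,0,0,44.4,77,0,0,0,0,53.4,83.9,0,0,0,0,63,90,0,0,0,0,73.1,95.2,0,0,0,0,83.5,99.6,0,0,0],
)

```text
clock: 15.22
position: [0.4736, -0.229, 0.2039]
ee_rot: [-0.5, 0.499, -0.5, 0.501]
wrist_force: [6.3, 0.1, -11.4]
opening: 0.235
```

>>> play_rows(
  steps=[0,5.5,1.5,0,0,0,0,10.9,2.6,0,0,0,0,16.5,4,0,0,0,0,22,4.8,0,0,0,0,28,5.6,0,0,0,0,33.2,6.1,0,0,0,0,39,6.3,0,0,0,0,44.5,6.3,0,0,0,0,44.5,6.3,0,0,0,0,44.5,6.3,0,0,0,0,44.5,6.3,0,0,0],
)

```text
clock: 16.13
position: [0.4737, -0.186, 0.2118]
ee_rot: [-0.5, 0.5, -0.5, 0.501]
wrist_force: [4.7, -1.3, -5.0]
opening: 0.234
```

Run:
```python
from h import *
np.set_printoptions(precision=4,suppress=True)
s=env.read_state();print(s['clock'],s['position'],s['wrist_force'],s['opening'])
for n in('scene','top','wrist'): snap(n,n+'8')
c=load('scene8')[0][150:310,200:360];w=load('wrist8')[0]
o=np.hstack([cv2.resize(c,(420,420),interpolation=cv2.INTER_CUBIC),cv2.resize(load('top8')[0][165:265,225:315],(378,420),interpolation=cv2.INTER_CUBIC)])
cv2.imwrite('pics/v8.png',cv2.convertScaleAbs(o[:,:,::-1],alpha=1.6))
p,d,K,T,W=load('scene8');x,y,z=W[...,0],W[...,1],W[...,2]
m=(abs(x-.525)<.012)&(abs(y+.186)<.06)&(z>.13)&(z<.26);q=W[m]
if len(q)>20:
  for a in np.arange(.13,.25,.02):
    t=m&(abs(z-a)<.01); print(a,t.sum(),np.median(x[t]) if t.any() else 0,np.median(y[t]) if t.any() else 0)
```

```text
16.1333 [ 0.4737 -0.186   0.2118] [ 4.7483 -1.2598 -4.9609] 0.23351148255954382
0.13 13 0.5348242521071372 -0.18644570810619943
0.15 30 0.5341887807855995 -0.18729550908469572
0.16999999999999998 31 0.5343923941311386 -0.18786756643995955
0.18999999999999997 34 0.5344060053416527 -0.1882536764134435
0.20999999999999996 34 0.534493984327064 -0.18964897457229013
0.22999999999999995 85 0.5253472553868719 -0.1894383329441902
```

View pics/v8.png

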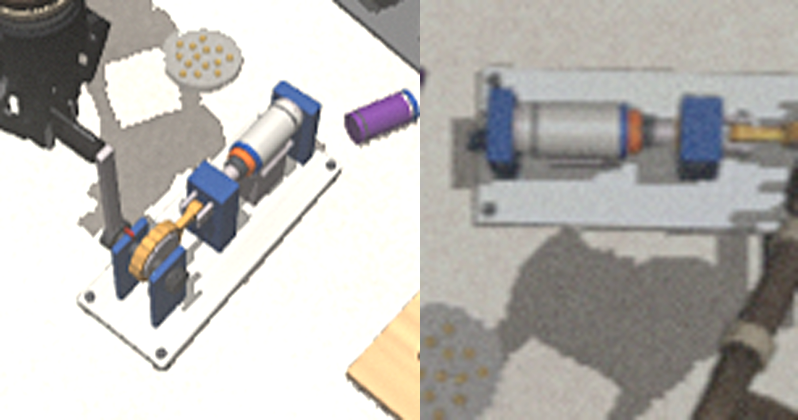

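The lever is within about 1–2° of vertical and the pad presses the cap, so I'll nudge it +2 mm and check again.

>>> play_rows(
  steps=[0,1,0,0,0,0,0,2,-0.5,0,0,0,0,2,-0.5,0,0,0,0,2,-0.5,0,0,0,0,2,-0.5,0,0,0],
)

```text
clock: 16.7
position: [0.4737, -0.1841, 0.2118]
ee_rot: [-0.5, 0.5, -0.5, 0.501]
wrist_force: [2.9, -2.9, 1.0]
opening: 0.229
```

```bash
python3 - <<'E'
from h import *
np.set_printoptions(precision=4,suppress=True)
s=env.read_state();print(s['clock'],s['position'],s['wrist_force'],s['opening'])
snap('scene','s9');snap('top','t9')
p,d,K,T,W=load('s9');x,y,z=W[...,0],W[...,1],W[...,2]
m=(abs(x-.525)<.012)&(abs(y+.186)<.06)&(z>.125)&(z<.215)
f=np.polyfit(z[m],y[m],1);print('lever slope deg',np.degrees(np.arctan(f[0])),'y at z=.1,.23',np.polyval(f,[.1,.23]))
# canister: blue cap, orange, lengths along y in top view
p,d,K,T,W=load('t9');P=p.astype(int);y=W[...,1];x=W[...,0];z=W[...,2]
r=(abs(x-.57)<.012)&(y>-.075)&(y<.03)&(z>.09)
blue=r&(P[...,2]>1.5*P[...,0]);o=r&(P[...,0]>1.5*P[...,2])
print('blue y',y[blue].min(),y[blue].max(),np.sort(y[blue])[:40:3],'orange',y[o].min(),y[o].max())
print([(round(float(W[v,u,1]),4),P[v,u].tolist()) for v,u in [(195,u) for u in range(243,282)]])
E
python3 fit.py t9 | head -3; python3 fit.py t0 | head -0
```

```text
16.7 [ 0.4737 -0.1841  0.2118] [ 2.9059 -2.8745  1.0395] 0.22883362089979029
lever slope deg 0.6208562105168866 y at z=.1,.23 [-0.187  -0.1856]
blue y -0.04252808390921811 -0.04203014540862537 [-0.0425 -0.0424 -0.0421] orange -0.05334118520447955 -0.04746226788571306
[(0.0388, [34, 49, 81]), (0.0363, [45, 57, 87]), (0.0332, [50, 58, 90]), (0.0306, [44, 51, 69]), (0.0281, [94, 91, 95]), (0.0256, [114, 111, 110]), (0.0227, [116, 115, 116]), (0.0198, [118, 121, 120]), (0.0172, [100, 99, 99]), (0.0143, [83, 84, 86]), (0.0114, [103, 105, 106]), (0.0089, [115, 119, 121]), (0.0064, [123, 124, 125]), (0.0036, [119, 120, 121]), (0.0009, [119, 120, 122]), (-0.0016, [122, 124, 123]), (-0.0044, [118, 119, 118]), (-0.0072, [117, 118, 117]), (-0.0099, [118, 120, 120]), (-0.0125, [121, 123, 122]), (-0.0152, [121, 124, 122]), (-0.0181, [117, 120, 119]), (-0.0207, [120, 121, 118]), (-0.0235, [119, 120, 121]), (-0.0261, [120, 122, 120]), (-0.0288, [120, 123, 123]), (-0.0314, [120, 120, 119]), (-0.0342, [118, 121, 120]), (-0.0369, [119, 119, 119]), (-0.0396, [92, 97, 108]), (-0.0424, [52, 67, 98]), (-0.0449, [80, 63, 76]), (-0.0477, [107, 74, 54]), (-0.0504, [104, 64, 44]), (-0.0531, [77, 57, 51]), (-0.0558, [56, 60, 59]), (-0.0585, [56, 56, 55]), (-0.0613, [74, 71, 72]), (-0.0639, [94, 92, 92])]Traceback (most recent call last):
  File "fit.py", line 22, in <module>
    import sys; run(sys.argv[1])
                ~~~^^^^^^^^^^^^^
  File "fit.py", line 12, in run
    w=cv2.fitLine((t[:,:2]*1000).astype(np.float32),cv2.DIST_HUBER,0,.01,.01).ravel()
      ~~~~~~~~~~~^^^^^^^^^^^^^^^^^^^^^^^^^^^^^^^^^^^^^^^^^^^^^^^^^^^^^^^^^^^^
cv2.error: OpenCV(4.12.0) /io/opencv/modules/imgproc/src/linefit.cpp:50: error: (-215:Assertion failed) count > 0 in function 'fitLine2D_wods'

Exception ignored on flushing sys.stdout:
BrokenPipeError: [Errno 32] Broken pipe
```

>>> play_rows(
  steps=[0,0,0,0,0,0,0,0,0,0,0,0,0,0,0,0,0,0,0,0,0,0,0,0,0,0,0,0,0,0,0,0,0,0,0,0,0,0,0,0,0,0,0,0,0,0,0,0,0,0,0,0,0,0,0,0,0,0,0,0,0,0,0,0,0,0,0,0,0,0,0,0],
)

```text
clock: 17.8
position: [0.4736, -0.1839, 0.2117]
ee_rot: [-0.5, 0.5, -0.5, 0.501]
wrist_force: [2.2, -3.0, 5.5]
opening: 0.232
```

Pose, opening and forces held steady, so I'm handing in.

```bash
python3 -c "
from h import *
env.hand_in(); s=env.read_state(); print(s['clock'],s['position'],s['opening'])"
```

```text
the job is handed in; nothing more can be done
the job is handed in; nothing more can be done
```

The mid-length canister is in the V cradle and released. The lever is up and still gripped, and the job was handed in at about 18 s on the robot's clock.

- **Canister choice:** The wrist camera measured the three at 72, 83.5 and 60 mm. I took the 72 mm one. The other two and the purple look-alike were not touched.
- **Seating:** The canister touched the V about 2–5 mm off the estimated seat height and needed a small sideways correction. After release it lay level and centred on the press axis.
- **Lever:** I held the grip at 70 N and swung it up the 130 mm arc. In the last check it leaned about 0.6° past vertical by camera depth. The tool sits between 0.5 and 1.5 mm to the +y side of my two pivot estimates. Pose and opening held steady over a further 1 s; forces stayed under 6 N.
- **Cap:** The neck gap is gone and canister plus cap measures about 68 mm, down from 72, so the cap looks fully home. This is from the cameras only, to about 1–2 mm.
- **Disagreements and failures:** The top and wrist cameras differed by 2–3 mm on the press's x position; I used the wrist's relative values. My last script to re-measure the rack stopped because the mid canister was gone, so I did not re-check the other two at the end.

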